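Tip the drying sharpening stone onto its base and nip it in the honing tray

TASK

The sharpening stone has been left to dry on its long edge in the honing tray. Without lifting it, gently tip it over so that it lies on its base with the abrasive face up, in line between the end block and the sliding jaw; then slide the jaw along until the stone is pressed square and firmly against the rubber face of the end block, without crushing the rubber, and let go with the stone still nipped. Leave the other things on the bench where they are.

Things in the scene. Friction and masses are not known exactly. Their poses are not given: they have to be found in the camera images.
- stone: sharpening stone on its base, one solid block 165 x 32 x 60 mm, 0.4 to 0.65 kg: brown abrasive slab 160 x 22 x 60 mm on a black base 165 x 10 x 60 mm. Starts on a long edge on the tray floor, 60 mm tall, near the long rim on the tray's -y side, base towards the tray's middle. Origin at its centre; x along its length, y straight out of the base, z up at the start; lying on the base, y points down
- stone_push (a point): point on the stone's abrasive face, mid-length, 6 mm below the edge that is on top at the start. Pushed up here the stone tips with 1 to 3 N; pushed low it slides. Tipped over its lower edge without sliding it comes to lie within about 5 mm of the tray's centre line. It must not be pushed with more than 15 N, nor lifted
- tray: grey honing tray, fixed, 380 x 166 mm outside; floor 12 mm above the bench; rim 7 mm wide, 11 mm higher than the floor. Origin under its centre, x along its length towards the jaw's end, y across, z up
- bed (a point): centre of the tray floor. Towards -x an aluminium end block 66 mm wide, 22 mm high (screw heads 9 mm more) stands on the centre line; its rubber face, 64 mm wide, looks to +x and lies anywhere 88 to 120 mm from this point: it is not measured and must be found by feel. The rubber yields 1 mm per 8 N; over 18 N crushes it
- jaw: aluminium sliding jaw on the tray's centre line, axes as the tray's. Origin at the foot of its gripping face (66 mm wide, 20 mm high, looks to the tray's -x). It slides up to 100 mm towards -x; about 6 N moves it and it stays where it is left; carrying the stone along adds 2 to 5 N
- thumb (a point): middle of the flat outer side of the jaw's upright thumb plate, 33 mm behind the gripping face, 30 mm above the tray floor; the plate is 50 mm wide and reaches 41 mm above the floor. Push here towards -x. Once the stone has met the end block, a steady push of 16 to 21 N held for half a second or more nips it firmly; do not press with more than 23 N
- jar: closed amber polish jar, 62 mm across, 55 mm high, origin under its centre; bystander
- mug: blue mug, 84 mm across, 92 mm high, origin under its centre; bystander
- brush: wooden shoe brush lying bristles down, 165 x 52 x 40 mm, origin under its centre; bystander
- knife: leather knife lying flat, 175 mm long, 30 mm wide, 18 mm high, origin under its middle; bystander

How it is judged:
On the way, in this order (a step that is already met when the one before it is completed fails the run):
1. the stone lies on its base on the tray floor, abrasive face up (angle between stone's own y axis and vertical above 3.06 rad and z of stone in the frame of tray below 0.032 m), for 0.2 s.
2. the jaw presses the stone firmly (9 to 18 N) for 0.3 s (all of step 1 and contact force between jaw and stone between 9 and 18 N), for 0.3 s.
At the end, for the whole second after the job is handed in: the stone lies flat on its base (within 0.08 rad) on the tray floor, its centre within 12 mm of the tray's centre line and its length within 0.05 rad of the tray's, at rest and still nipped by the jaw with more than 2 N (all of step 1 and y of stone in the frame of tray between -0.012 and 0.012 m and angle between the x axis of stone and the x axis of tray, either way round below 0.05 rad and contact force between jaw and stone above 2 N and linear speed of stone below 0.01 m/s); the robot touches nothing.
It fails at once if the stone is lifted: its centre rises more than 20 mm above where it was when standing (z of stone in the frame of tray above 0.062 m).
It fails at once if the stone is pushed by the robot with more than 15 N (contact force between any of the fingers, the arm and stone above 15 N).
It fails at once if the stone is nipped with more than 18 N (the rubber is crushed) (contact force between jaw and stone above 18 N).
It fails at once if another thing on the bench is moved by more than 30 mm (distance of any of jar, mug, brush, knife from where it was at the start of the episode above 0.03 m).
It also fails if it takes over 64 s, if anything falls off the work surface, if the arm or the gripper's body presses on something with over 40 N, if the wrist force passes 120 N, or if a joint passes its speed limit or range.

ROBOT

A 6-joint arm with a two-finger parallel gripper is mounted at the origin on the work surface. World frame = base frame: x ahead of the robot, y to its left, z up, the work surface at z = 0. Lengths are in m, angles in rad, forces in N, time in s.
With the tool pointing down it reaches from about 0.375 to 0.975 m from the base axis. Payload 3.8 kg.
Tool frame: the origin (TCP) lies midway between the tips of the shut fingers; the grasp point (between the pads) lies behind it (ctrl.pinch_z is the z of the grasp point in the tool frame, in m); z points along the fingers, y is the line along which they close (so a half turn about z gives the same grasp; the last joint's range is limited). The gripper opens to 85 mm and grips with 20 to 120 N. Pads are 22 mm wide; open, the fingers measure 114 mm over their backs; the gripper's body (76 mm by 85 mm) begins 54 mm behind the grasp point. The pads swing forward as they close: fully open they stand 13 mm farther back than shut.
Start: joints at [-1.277, 0.264, 1.604, -0, 1.274, -0.037], TCP at [0.219, -0.638, 0.231] pointing down, gripper open.
Joint ranges: [-2.63, 2.63], [-0.94, 2.18], [0.31, 2.57], [-1.31, 4.45], [0, 2.66], [-2.55, 2.55]. Speed limits (rad/s): [2.57, 2.57, 3.14, 3.14, 3.14, 3.14].

INTERFACE

Orientations are given as a unit quaternion [x, y, z, w].
In Python, from cell import ctrl gives the robot as it stands.
- The arm moves only by the tool step_arm, never from a script. Its argument "targets" is a list that holds one entry, the list of rows, each a list of 7 numbers: the shift along the tool's x, y, z in units of 25 mm (1.0 is 25 mm), then the turn, a rotation vector about the tool's x, y, z in units of 6 degrees (1.0 is 6 degrees), then the closure, from 0 (fully open) to 1 (shut). In form: [[[x, y, z, wx, wy, wz, grip], ...]]. A call has 1 to 8 rows; each row is the pose to reach, as a shift and turn from the pose commanded when the call began, along the tool's axes at that moment; what a row does not reach only later rows make up. A row lasts 1/8 s, in which the tool goes at most 62.5 mm and 10.7 degrees, less where a joint would pass 70% of its speed; a pose out of reach is approached as far as the arm can. A call with a gripper value outside its range is refused whole. The fingers move at their own pace and stop on an object; "force" is the grip in N (left out, the last holds). Time passes only in rows, so rows that repeat a pose let the fingers close. It gives the time, the measured TCP pose, the force, the opening and the grip force at its end, in the units of the state.
- ctrl.get_state(): the state, without advancing time (a new reading comes with each control period).
- ctrl.get_image(name): name is "scene" or "side" or "wrist"; returns a dict with "color" (480x640x3 uint8, blue, green, red), "intrinsics" (3x3 intrinsics, pixels), "extrinsics" (4x4, takes a point from camera to world coordinates). Camera axes: x right, y up, looking along -z (the intrinsics and any distortion apply to the point x, -y, -z); pixel columns grow to the right and rows downward; lengths in m; the calibration is good to about 2 mm. A picture is of the moment at which its call begins. There is no depth.
- ctrl.job_done(): hands the job in; it is judged then, once.
Trained networks look in the newest picture that a camera, given by its name, has taken for a name from the list of things; names that differ only in an ending like _2 or _b are one class to them, and where a whole thing is asked for, a point or a joint stands for the part that bears it (a point fixed in the world has none). Each returns a list of dicts, best first, with "conf" (0 to 1); they miss things now and then, are a little off and sometimes report something else, mostly with a low value. They report only what shows in the picture. A call takes as long as a camera call.
- ctrl.search_frame(camera, target): "at" ([column, row] in pixels, amid what is visible of it).
The state is a dict: "time_s": time; "joints": joint angles; "dq": joint speeds; "joint_efforts": joint torques, N m; "position": TCP position; "tcp_rot": TCP orientation; "force": force on the tool from outside, world axes, zero at the start; "moment": the same for the moment, N m; "gripper_width": finger opening in m; "grip_force": force on a finger pad.
Only numpy, scipy, OpenCV 4.12 (cv2) and the standard library are available. Lean on these libraries where they do the work, as an engineer would, in place of code of your own. Each camera call takes 0.05 s, during which the arm holds its last target. There are 200 camera calls.

## Working session

There is one attempt and no reset: what is moved stays moved. The work goes in short steps, Python scripts to look and compute and a tool call to move; the robot and the scene stay as the last step left them, time stands still between calls to the robot, and variables do not carry over. Pictures are saved under pics/ and viewed, at most 10 in all, crops included, and the job is handed in when it is done.

Besides the shell and the picture viewer there is one more tool, called in YAML: its name, and indented under it one key for each argument. step_arm: Moves the arm, as the interface text tells. Its arguments: {"type":"object","properties":{"targets":{"type":"array"},"force":{"type":"number"}},"required":["targets"]}

```bash
mkdir -p pics; ls; cat > h.py <<'E'
from cell import ctrl
import numpy as np, cv2
from scipy.spatial.transform import Rotation as R
def ray(im,px):
    K=np.array(im["intrinsics"]);T=np.array(im["extrinsics"])
    d=np.linalg.inv(K)@np.array([px[0],px[1],1.]); d=np.array([d[0],-d[1],-d[2]])
    return T[:3,3],T[:3,:3]@d
def atz(im,px,z):
    o,d=ray(im,px); return o+d*(z-o[2])/d[2]
def proj(im,p):
    K=np.array(im["intrinsics"]);T=np.array(im["extrinsics"])
    c=T[:3,:3].T@(np.array(p)-T[:3,3]); c=np.array([c[0],-c[1],-c[2]]); q=K@c; return q[:2]/q[2]
E
python3 - <<'E'
from h import *
print(ctrl.get_state(), ctrl.pinch_z)
for c in ["scene","side"]:
    im=ctrl.get_image(c); cv2.imwrite(f"pics/{c}0.png",im["color"])
    print(c,np.array(im["extrinsics"])[:3,3])
    for n in ["stone","stone_push","tray","bed","jaw","thumb","jar","mug","brush","knife"]:
        r=ctrl.search_frame(c,n)[:2]
        print(n,[(np.round(a["at"]).tolist(),round(a["conf"],2),atz(im,a["at"],0.03).round(3).tolist()) for a in r])
E
```

```text
pics
{'time_s': 0.0, 'joints': array([-1.27690235e+00,  2.64776316e-01,  1.60539479e+00,  4.00571959e-05,
        1.27369931e+00, -3.69048835e-02]), 'dq': array([-0.00056754,  0.00038415,  0.00116316,  0.0010724 ,  0.00082335,
        0.00085329]), 'joint_efforts': array([-1.02464226e-03, -5.15116310e+01, -3.67314506e+01, -3.27222215e-04,
        1.28138563e-02,  1.65320233e-05]), 'position': array([ 0.21903193, -0.63769089,  0.2299352 ]), 'tcp_rot': array([ 9.86352998e-01,  1.64640413e-01, -1.26950522e-04, -1.13194149e-03]), 'force': array([ 0.76821094, -0.29179544, -0.32615319]), 'moment': array([ 0.01882147, -0.0016374 ,  0.01181411]), 'grip_force': 0.0, 'gripper_width': 0.08560097862794723} -0.0187
scene [1.36779935 0.33087951 1.15489016]
stone [([373.0, 294.0], 0.78, [0.594, 0.142, 0.03]), ([474.0, 356.0], 0.16, [0.658, 0.401, 0.03])]
stone_push [([374.0, 295.0], 0.68, [0.596, 0.148, 0.03])]
tray [([349.0, 304.0], 0.83, [0.644, 0.103, 0.03])]
bed [([348.0, 303.0], 0.59, [0.64, 0.1, 0.03])]
jaw [([356.0, 256.0], 0.61, [0.505, 0.064, 0.03])]
thumb [([355.0, 253.0], 0.57, [0.497, 0
[... 226 characters left out ...]
7.0, 256.0], 0.71, [0.502, 0.068, 0.03])]
side [0.41955269 1.05666322 0.8330708 ]
stone [([285.0, 298.0], 0.66, [0.597, 0.13, 0.03]), ([331.0, 286.0], 0.28, [0.503, 0.077, 0.03])]
stone_push [([284.0, 297.0], 0.64, [0.602, 0.126, 0.03]), ([286.0, 282.0], 0.56, [0.604, 0.075, 0.03])]
tray []
bed [([282.0, 284.0], 0.87, [0.611, 0.084, 0.03])]
jaw [([335.0, 284.0], 0.79, [0.495, 0.068, 0.03])]
thumb [([332.0, 280.0], 0.84, [0.503, 0.055, 0.03])]
jar [([353.0, 429.0], 0.56, [0.431, 0.45, 0.03])]
mug [([305.0, 170.0], 0.61, [0.632, -0.461, 0.03])]
brush [([396.0, 177.0], 0.65, [0.359, -0.445, 0.03])]
knife [([240.0, 403.0], 0.8, [0.631, 0.417, 0.03]), ([352.0, 428.0], 0.34, [0.432, 0.449, 0.03])]
```

```bash
python3 - <<'E'
import cv2
a=cv2.imread("pics/scene0.png")[210:410,250:510]; cv2.imwrite("pics/a.png",cv2.resize(a,(780,600),interpolation=2))
a=cv2.imread("pics/side0.png")[215:365,180:380]; cv2.imwrite("pics/b.png",cv2.resize(a,(800,600),interpolation=2))
E
```

```text
(no output)
```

View pics/a.png

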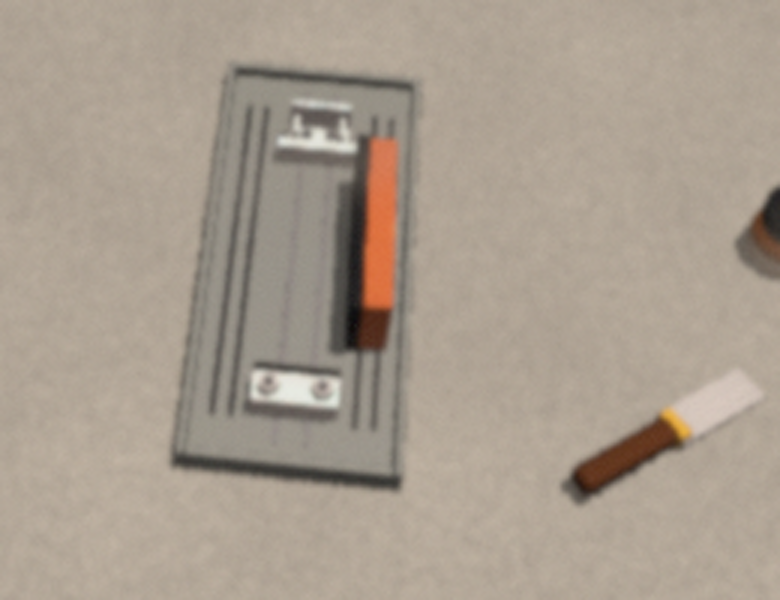

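View pics/b.png

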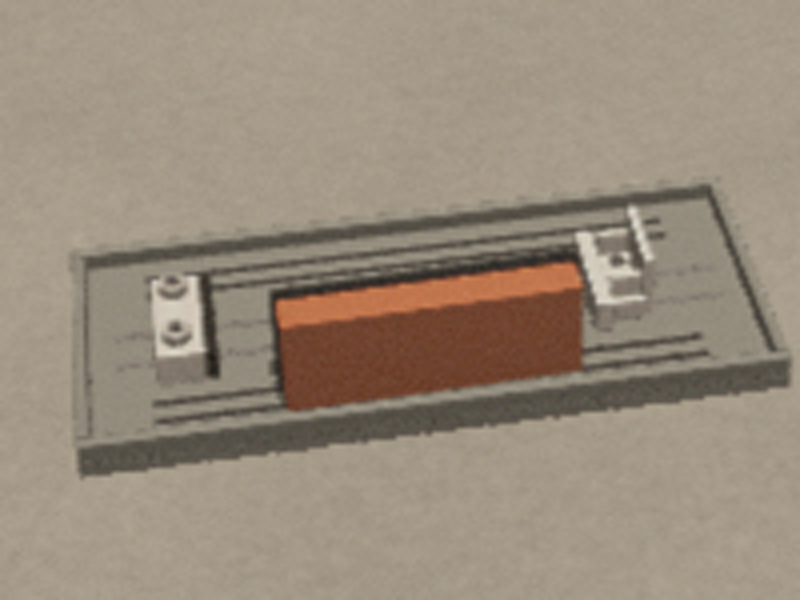

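The scene crop shows the tray running nearly along world x. The jaw is at the far end (crop 317,130), the end block near (295,390), and the stone on edge by the right rim (crop 375,240). The side crop agrees: stone at crop (430,335), jaw at the right (615,260), end block at the left (180,325).

```bash
python3 - <<'E'
from h import *
from scipy.optimize import least_squares
S=ctrl.get_image("scene");D=ctrl.get_image("side")
s=lambda p:(p[0]/3+250-.33,p[1]/3+210-.33); d=lambda p:(p[0]/4+180-.4,p[1]/4+215-.4)
# tray corners local (x to jaw)
L={'jm':(.19,-.083),'jp':(.19,.083),'em':(-.19,-.083),'ep':(-.19,.083)}
obs=[(S,s((415,83)),'jm'),(S,s((232,67)),'jp'),(S,s((402,478)),'em'),(S,s((173,458)),'ep'),
(D,d((712,184)),'jp'),(D,d((790,357)),'jm'),(D,d((72,252)),'ep'),(D,d((80,445)),'em')]
def W(p,l,z): 
    c,n=np.cos(p[2]),np.sin(p[2]); return np.array([p[0]+c*l[0]-n*l[1],p[1]+n*l[0]+c*l[1],z])
f=lambda p:np.concatenate([proj(i,W(p,L[k],.023))-q for i,q,k in obs])
r=least_squares(f,[.63,.09,3.14]); p=r.x; print("tray",p.round(4),"res px",r.fun.round(1))
def loc(w): 
    c,n=np.cos(p[2]),np.sin(p[2]); v=w[:2]-p[:2]; return (c*v[0]+n*v[1],-n*v[0]+c*v[1])
print("stone top scene",[np.round(loc(atz(S,s(q),.072)),4).tolist() for q in [(370,139),(397,140),(390,308),(362,307)]])
print("stone top side",[np.round(loc(atz(D,d(q),.072)),4).tolist() for q in [(278,297),(282,328),(581,290),(577,262)]])
print("jaw face top scene",[np.round(loc(atz(S,s(q),.032)),4).tolist() for q in [(277,149),(357,152)]])
print("jaw face top side",[np.round(loc(atz(D,d(q),.032)),4).tolist() for q in [(577,233),(597,303)]])
print("thumb top scene",[np.round(loc(atz(S,s(q),.053)),4).tolist() for q in [(293,100),(352,102)]])
print("thumb top side",[np.round(loc(atz(D,d(q),.053)),4).tolist() for q in [(630,207),(648,240)]])
print("block face",[np.round(loc(atz(S,s(q),.034)),4).tolist() for q in [(253,366),(340,371)]],[np.round(loc(atz(D,d(q),.034)),4).tolist() for q in [(200,277),(207,355)]])
a,b=atz(S,s((397,140)),.072),atz(S,s((390,308)),.072); print("stone face edge world",a,b,np.arctan2(*(b-a)[[1,0]]))
a,b=atz(D,d((581,290)),.072),atz(D,d((282,328)),.072); print("side",a,b,np.arctan2(*(b-a)[[1,0]]))
E
```

```text
tray [0.6064 0.0959 3.4405] res px [ 2.  -1.8 -1.4 -2.2  0.4  0.1 -0.  -1.3  0.3 -1.9 -0.4  0.1 -1.2 -0.2
 -2.2  1. ]
stone top scene [[0.0783, -0.0413], [0.0798, -0.0626], [-0.079, -0.0642], [-0.0805, -0.0437]]
stone top side [[-0.0768, -0.0408], [-0.0769, -0.0661], [0.08, -0.0648], [0.0824, -0.0415]]
jaw face top scene [[0.0911, 0.0323], [0.0957, -0.033]]
jaw face top side [[0.0974, 0.0334], [0.0961, -0.0297]]
thumb top scene [[0.1271, 0.023], [0.1307, -0.0253]]
thumb top side [[0.126, 0.0247], [0.1294, -0.0065]]
block face [[-0.1167, 0.0322], [-0.1135, -0.0322]] [[-0.1164, 0.0313], [-0.1168, -0.0354]]
stone face edge world [0.51174004 0.1322484  0.072     ] [0.662993 0.180537 0.072   ] 0.3090290666131478
side [0.51091846 0.13431212 0.072     ] [0.66047237 0.18170658 0.072     ] 0.30689336655922894
```

```bash
cat >> h.py <<'E'
TP=np.array([.6064,.0959,3.4405])
def w(x,y,z):
    c,n=np.cos(TP[2]),np.sin(TP[2]); return np.array([TP[0]+c*x-n*y,TP[1]+n*x+c*y,z])
def tl(v):
    c,n=np.cos(TP[2]),np.sin(TP[2]); v=np.array(v)[:2]-TP[:2]; return np.array([c*v[0]+n*v[1],-n*v[0]+c*v[1]])
def rel(P,yaw=.300):
    s=ctrl.get_state(); Rt=R.from_quat(s["tcp_rot"])
    G=R.from_euler('z',yaw)*R.from_euler('x',np.pi)
    print("shift",(Rt.inv().apply(P-s["position"])/.025).round(3),"turn",((Rt.inv()*G).as_rotvec()/np.radians(6)).round(3),"tray",tl(s["position"]).round(4),s["position"][2].round(4),"t",s["time_s"],"F",s["force"].round(2))
E
python3 -c "
from h import *
rel(w(0,-.105,.15)); rel(w(0,-.105,.064))"
```

```text
shift [ 24.32  -26.948   3.252] turn [-0.001 -0.     0.294] tray [0.5862 0.5877] 0.2312 t 1.2 F [ 0.31 -0.17 -0.53]
shift [ 24.319 -26.948   6.692] turn [-0.001 -0.     0.294] tray [0.5862 0.5877] 0.2312 t 1.2 F [ 0.31 -0.17 -0.53]
```

step_arm:
  targets:
    - [[3, -3.3, 0, 0, 0, 0.1, 1], [6, -6.7, 0, 0, 0, 0.2, 1], [8, -9, 0, 0, 0, 0.29, 1], [10, -11.2, 0, 0, 0, 0.29, 1], [12, -13.4, 0, 0, 0, 0.29, 1], [14, -15.5, 0, 0, 0, 0.29, 1], [15.5, -17.2, 0, 0, 0, 0.29, 1], [17, -18.8, 0, 0, 0, 0.29, 1]]

```text
time_s: 2.2
position: [0.4158, -0.1766, 0.2318]
tcp_rot: [0.989, 0.149, 0.001, 0.0]
force: [1.0, -0.1, 0.7]
gripper_width: -0.0001
grip_force: 0.0
```

```bash
python3 -c "
from h import *
rel(w(0,-.105,.15)); rel(w(0,-.105,.064))"
```

```text
shift [ 10.507 -12.364   3.272] turn [ 0.01  -0.012  0.   ] tray [0.2624 0.2043] 0.2318 t 2.2 F [ 1.01 -0.09  0.68]
shift [ 10.503 -12.368   6.712] turn [ 0.01  -0.012  0.   ] tray [0.2624 0.2043] 0.2318 t 2.2 F [ 1.01 -0.09  0.68]
```

step_arm:
  targets:
    - [[1.5, -1.7, 0, 0, 0, 0, 1], [3, -3.4, 0, 0, 0, 0, 1], [4.5, -5, 0, 0, 0, 0, 1], [6, -6.7, 0, 0, 0, 0, 1], [7.3, -8.1, 0, 0, 0, 0, 1], [7.3, -8.1, 0, 0, 0, 0, 1], [7.3, -8.1, 1, 0, 0, 0, 1], [7.3, -8.1, 1, 0, 0, 0, 1]]

```text
time_s: 3.2
position: [0.5275, 0.0682, 0.2042]
tcp_rot: [0.989, 0.149, -0.002, 0.0]
force: [0.6, 0.1, -0.1]
gripper_width: -0.0001
grip_force: 0.0
```

```bash
python3 -c "
from h import *
rel(w(0,-.105,.064))"
```

```text
shift [ 3.374 -4.324  5.596] turn [-0.006  0.046  0.   ] tray [0.0836 0.0033] 0.2042 t 3.2 F [ 0.63  0.13 -0.08]
```

step_arm:
  targets:
    - [[1.3, -1.7, 0.5, 0, 0, 0, 1], [2.5, -3.2, 1, 0, 0, 0, 1], [3.4, -4.3, 1.5, 0, 0, 0, 1], [3.4, -4.3, 2, 0, 0, 0, 1], [3.4, -4.3, 3, 0, 0, 0, 1], [3.4, -4.3, 4, 0, 0, 0, 1], [3.4, -4.3, 4.6, 0, 0, 0, 1], [3.4, -4.3, 4.6, 0, 0, 0, 1]]

```text
time_s: 4.2
position: [0.5779, 0.1956, 0.0903]
tcp_rot: [0.989, 0.149, -0.001, 0.0]
force: [0.1, 0.2, -0.1]
gripper_width: -0.0001
grip_force: 0.0
```

```bash
python3 -c "
from h import *
rel(w(0,-.082,.064))
im=ctrl.get_image('side');a=im['color'][190:390,160:400];cv2.imwrite('pics/c.png',cv2.resize(a,(720,600),interpolation=2))
im=ctrl.get_image('wrist');cv2.imwrite('pics/w.png',im['color'])"
```

```text
shift [-0.082  0.865  1.05 ] turn [ 0.002  0.026 -0.005] tray [-0.0021 -0.1036] 0.0903 t 4.2 F [ 0.13  0.17 -0.08]
```

View pics/c.png

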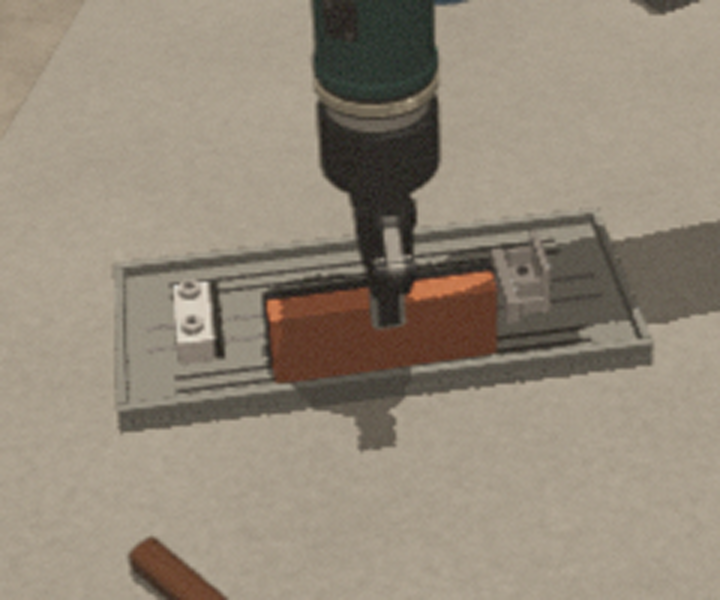

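View pics/w.png

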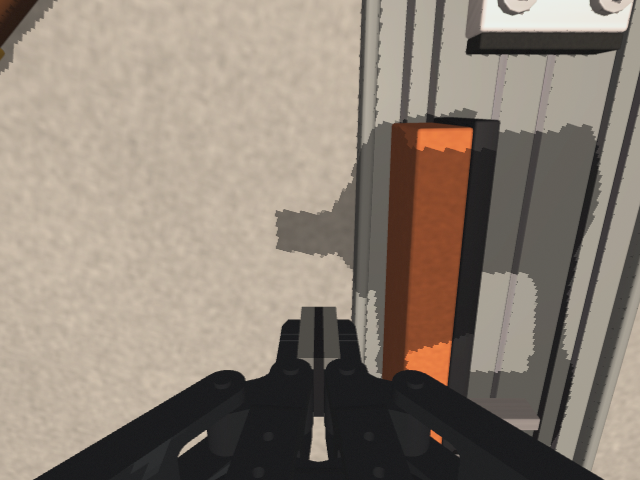

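Side crop: the finger tip (388,325) is in front of the stone's abrasive face at mid-length. The wrist view shows the shut tips (320,320) beside the stone (430,250), square to it. Next: descend and push slowly.

step_arm:
  targets:
    - [[-0.08, 0, 0.6, 0, 0, 0, 1], [-0.08, 0, 1.05, 0, 0, 0, 1], [-0.08, 0.2, 1.05, 0, 0, 0, 1], [-0.08, 0.4, 1.05, 0, 0, 0, 1], [-0.08, 0.55, 1.05, 0, 0, 0, 1], [-0.08, 0.7, 1.05, 0, 0, 0, 1], [-0.08, 0.8, 1.05, 0, 0, 0, 1], [-0.08, 0.9, 1.05, 0, 0, 0, 1]]

```text
time_s: 5.3
position: [0.5838, 0.1746, 0.0652]
tcp_rot: [0.989, 0.15, 0.0, -0.0]
force: [-0.9, 0.6, -0.7]
gripper_width: 0.0001
grip_force: 0.0
```

```bash
python3 -c "
from h import *
rel(w(0,-.045,.064))"
```

```text
shift [-0.067  1.475  0.047] turn [-0.    -0.002  0.004] tray [-0.0016 -0.0819] 0.0652 t 5.3 F [-0.87  0.57 -0.67]
```

step_arm:
  targets:
    - [[0, 0.1, 0, 0, 0, 0, 1], [0, 0.2, 0, 0, 0, 0, 1], [0, 0.3, 0, 0, 0, 0, 1], [0, 0.4, 0, 0, 0, 0, 1], [0, 0.5, 0, 0, 0, 0, 1], [0, 0.6, 0, 0, 0, 0, 1], [0, 0.7, 0, 0, 0, 0, 1], [0, 0.8, 0, 0, 0, 0, 1]]

```text
time_s: 6.3
position: [0.5897, 0.1554, 0.0649]
tcp_rot: [0.989, 0.15, -0.0, 0.0]
force: [-0.3, 1.1, 0.4]
gripper_width: -0.0002
grip_force: 0.5
```

```bash
python3 -c "
from h import *
rel(w(0,-.045,.064))
im=ctrl.get_image('side');a=im['color'][230:380,180:380];cv2.imwrite('pics/d.png',cv2.resize(a,(800,600),interpolation=2))"
```

```text
shift [-0.063  0.672  0.037] turn [0.002 0.    0.005] tray [-0.0015 -0.0618] 0.0649 t 6.3 F [-0.35  1.08  0.35]
```

View pics/d.png

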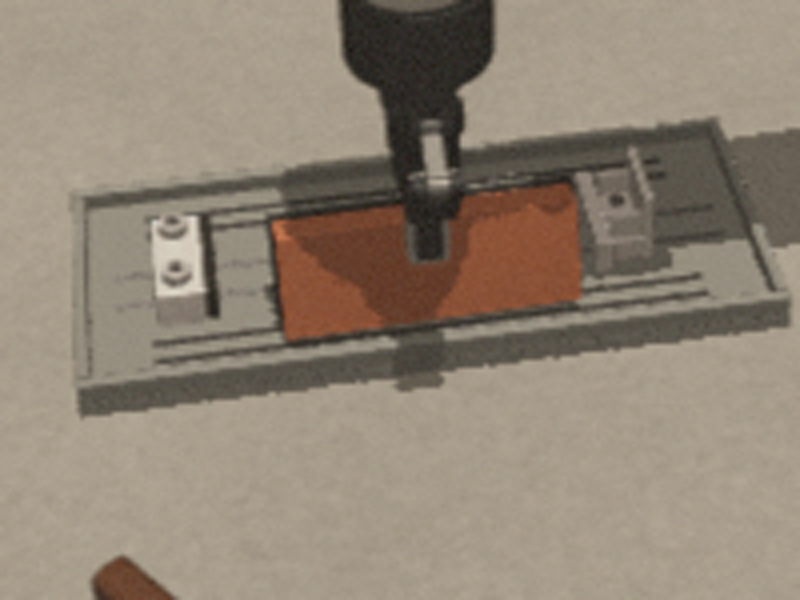

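Side crop: the stone (430,265) is tilting without sliding and the finger tip (428,250) is on its face. Continue.

step_arm:
  targets:
    - [[0, 0.1, 0, 0, 0, 0, 1], [0, 0.2, 0, 0, 0, 0, 1], [0, 0.3, 0, 0, 0, 0, 1], [0, 0.4, 0, 0, 0, 0, 1], [0, 0.5, 0, 0, 0, 0, 1], [0, 0.6, 0, 0, 0, 0, 1], [0, 0.7, 0, 0, 0, 0, 1], [0, 0.8, 0, 0, 0, 0, 1]]

```text
time_s: 7.35
position: [0.5955, 0.1364, 0.065]
tcp_rot: [0.989, 0.15, -0.0, 0.0]
force: [0.3, 0.2, -0.2]
gripper_width: -0.0001
grip_force: 0.0
```

```bash
python3 -c "
from h import *
rel(w(.16,0,.11))
im=ctrl.get_image('side');a=im['color'][230:380,180:380];cv2.imwrite('pics/e.png',cv2.resize(a,(800,600),interpolation=2))"
```

```text
shift [-6.464  1.665 -1.8  ] turn [0.    0.002 0.004] tray [-0.0015 -0.0419] 0.065 t 7.35 F [ 0.3   0.23 -0.17]
```

View pics/e.png

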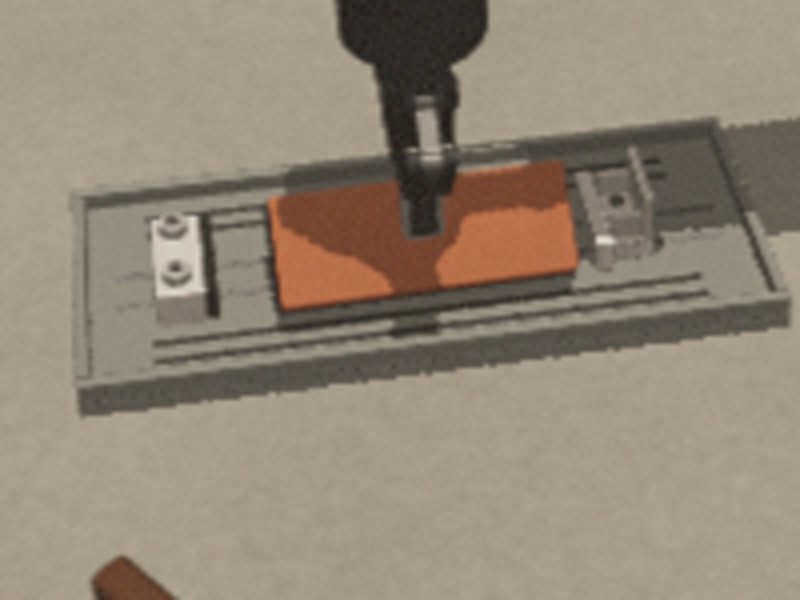

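```bash
python3 -c "
from h import *
im=ctrl.get_image('side')
for z,ys in((.044,(-.033,.027)),):
  for y in ys:
    for x in(-.08,.08): print(x,y,((proj(im,w(x,y,z))-[180,230])*4).round())
"
```

```text
-0.08 -0.033 [273. 268.]
0.08 -0.033 [568. 232.]
-0.08 0.027 [263. 198.]
0.08 0.027 [547. 165.]
```

step_arm:
  targets:
    - [[0, 0.1, 0, 0, 0, 0, 1], [0, 0.2, 0, 0, 0, 0, 1], [0, 0.3, 0, 0, 0, 0, 1], [0, 0.4, 0, 0, 0, 0, 1], [0, 0.5, 0, 0, 0, 0, 1], [0, 0.6, 0, 0, 0, 0, 1]]

```text
time_s: 8.2
position: [0.6001, 0.1221, 0.065]
tcp_rot: [0.989, 0.15, 0.0, 0.0]
force: [0.2, -0.0, -0.1]
gripper_width: -0.0001
grip_force: 0.0
```

```bash
python3 -c "
from h import *
rel(w(.16,0,.11))
im=ctrl.get_image('side')
for x in(-.08,.08): print(((proj(im,w(x,-.033,.022))-[180,230])*4).round())
im=ctrl.get_image('side');a=im['color'][230:380,180:380];cv2.imwrite('pics/f.png',cv2.resize(a,(800,600),interpolation=2))"
```

```text
shift [-6.468  1.065 -1.799] turn [ 0.    -0.     0.004] tray [-0.0017 -0.0269] 0.065 t 8.2 F [ 0.16 -0.04 -0.06]
[276. 299.]
[568. 263.]
```

View pics/f.png

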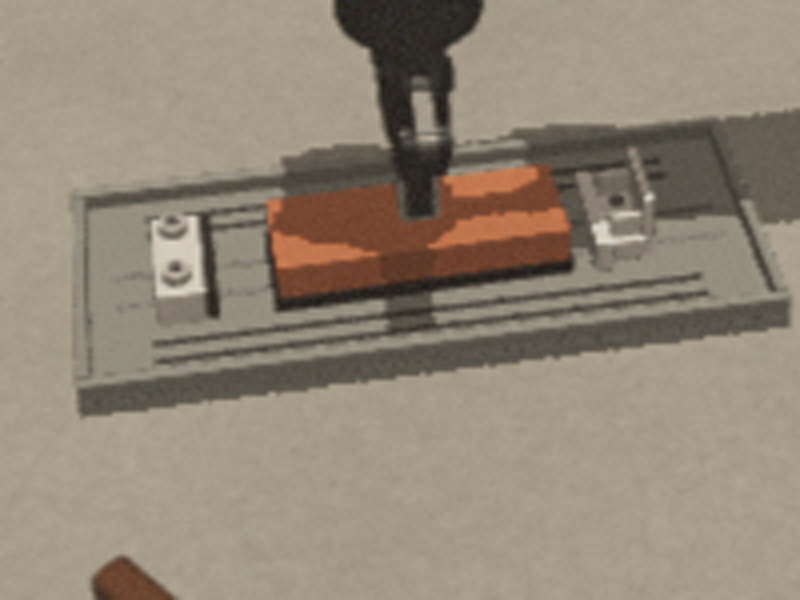

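Side crop: the stone now lies flat on its base. Its near top edge runs (277,270)-(568,235), where a clean tip with no sliding should put it. Next, the thumb plate.

step_arm:
  targets:
    - [[0, 0.3, -1, 0, 0, 0, 1], [-1.6, 0.6, -1.8, 0, 0, 0, 1], [-3.2, 1.07, -1.8, 0, 0, 0, 1], [-4.9, 1.07, -1.8, 0, 0, 0, 1], [-6.5, 1.07, -1.8, 0, 0, 0, 1], [-6.7, 1.07, -1.8, 0, 0, 0, 1], [-6.7, 1.07, -1.8, 0, 0, 0, 1], [-6.7, 1.07, -1.8, 0, 0, 0, 1]]

```text
time_s: 9.3
position: [0.4495, 0.0474, 0.1106]
tcp_rot: [0.989, 0.15, 0.001, 0.0]
force: [-0.2, -0.1, -0.2]
gripper_width: -0.0001
grip_force: 0.0
```

```bash
python3 -c "
from h import *
rel(w(.165,0,.039))"
```

```text
shift [-0.035 -0.005  2.864] turn [ 0.003 -0.016  0.006] tray [1.643e-01 1.000e-04] 0.1106 t 9.3 F [-0.2  -0.14 -0.15]
```

step_arm:
  targets:
    - [[0, 0, 1, 0, 0, 0, 1], [0, 0, 2, 0, 0, 0, 1], [0, 0, 2.7, 0, 0, 0, 1], [0, 0, 2.86, 0, 0, 0, 1], [0.4, 0, 2.86, 0, 0, 0, 1], [0.7, 0, 2.86, 0, 0, 0, 1], [0.85, 0, 2.86, 0, 0, 0, 1], [0.85, 0, 2.86, 0, 0, 0, 1]]
  force: 60

```text
time_s: 10.3
position: [0.469, 0.0536, 0.0391]
tcp_rot: [0.989, 0.15, 0.001, 0.0]
force: [-0.2, 0.3, 0.1]
gripper_width: 0.0
grip_force: 0.0
```

step_arm:
  targets:
    - [[0.1, 0, 0, 0, 0, 0, 1], [0.2, 0, 0, 0, 0, 0, 1], [0.3, 0, 0, 0, 0, 0, 1], [0.4, 0, 0, 0, 0, 0, 1], [0.5, 0, 0, 0, 0, 0, 1], [0.6, 0, 0, 0, 0, 0, 1], [0.6, 0, 0, 0, 0, 0, 1]]

```text
time_s: 11.18
position: [0.4808, 0.0574, 0.0381]
tcp_rot: [0.989, 0.15, -0.002, 0.0]
force: [-4.4, -1.5, 3.3]
gripper_width: -0.0001
grip_force: 2.5
```

```bash
python3 -c "
from h import *
rel(w(.1,0,.039))"
```

```text
shift [ 1.254  0.011 -0.041] turn [-0.003  0.037  0.007] tray [ 0.1313 -0.0002] 0.0381 t 11.175 F [-4.36 -1.48  3.26]
```

step_arm:
  targets:
    - [[0.1, 0, 0, 0, 0, 0, 1], [0.2, 0, 0, 0, 0, 0, 1], [0.3, 0, 0, 0, 0, 0, 1], [0.4, 0, 0, 0, 0, 0, 1], [0.5, 0, 0, 0, 0, 0, 1]]

```text
time_s: 11.8
position: [0.4913, 0.0607, 0.0379]
tcp_rot: [0.989, 0.15, -0.004, 0.0]
force: [-9.0, -4.4, 7.1]
gripper_width: -0.0
grip_force: 4.8
```

```bash
python3 -c "
from h import *
rel(w(.1,0,.039))
im=ctrl.get_image('side');a=im['color'][230:380,180:380];cv2.imwrite('pics/g.png',cv2.resize(a,(800,600),interpolation=2))"
```

```text
shift [ 0.816  0.011 -0.049] turn [-0.005  0.069  0.008] tray [ 0.1204 -0.0002] 0.0379 t 11.8 F [-8.96 -4.42  7.06]
```

View pics/g.png

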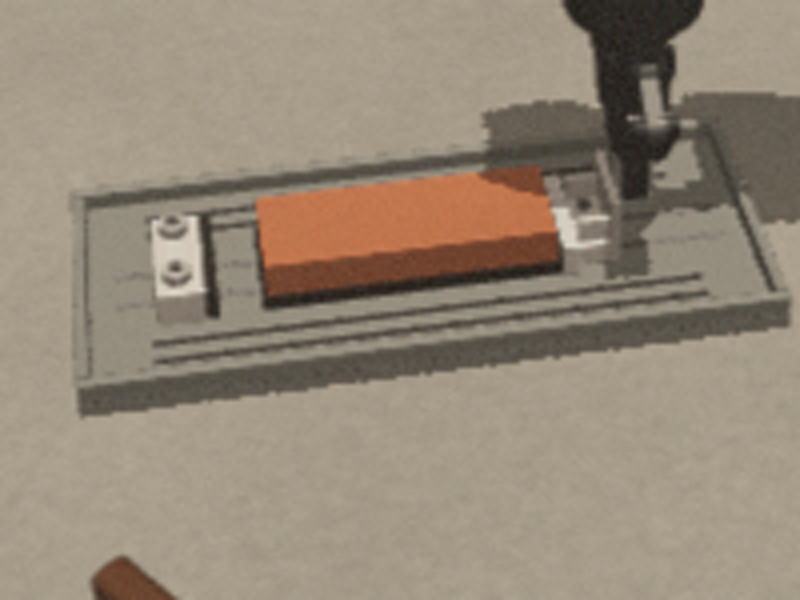

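Side crop: the jaw (570,230) has met the stone and is carrying it towards the end block; about 50 px (~25 mm) remain. Stone still in line.

step_arm:
  targets:
    - [[0.1, 0, 0, 0, 0, 0, 1], [0.2, 0, 0, 0, 0, 0, 1], [0.3, 0, 0, 0, 0, 0, 1], [0.4, 0, 0, 0, 0, 0, 1], [0.5, 0, 0, 0, 0, 0, 1], [0.6, 0, 0, 0, 0, 0, 1]]

```text
time_s: 12.6
position: [0.505, 0.0649, 0.0378]
tcp_rot: [0.989, 0.15, -0.004, 0.0]
force: [-10.2, -4.2, 7.4]
gripper_width: -0.0
grip_force: 5.3
```

step_arm:
  targets:
    - [[0.06, 0, 0, 0, 0, 0, 1], [0.12, 0, 0, 0, 0, 0, 1], [0.18, 0, 0, 0, 0, 0, 1]]

```text
time_s: 12.98
position: [0.5093, 0.0662, 0.0378]
tcp_rot: [0.989, 0.15, -0.004, 0.0]
force: [-10.0, -3.9, 8.0]
gripper_width: -0.0002
grip_force: 5.2
```

```bash
python3 -c "
from h import *
rel(w(.1,0,.039))"
```

```text
shift [ 0.06   0.01  -0.049] turn [-0.005  0.079  0.008] tray [ 0.1015 -0.0002] 0.0378 t 12.975 F [-9.96 -3.93  7.96]
```

step_arm:
  targets:
    - [[0.04, 0, 0, 0, 0, 0, 1], [0.08, 0, 0, 0, 0, 0, 1], [0.12, 0, 0, 0, 0, 0, 1]]

```text
time_s: 13.35
position: [0.5122, 0.0671, 0.0378]
tcp_rot: [0.989, 0.15, -0.004, 0.0]
force: [-8.9, -3.1, 8.2]
gripper_width: 0.0003
grip_force: 5.2
```

step_arm:
  targets:
    - [[0.04, 0, 0, 0, 0, 0, 1], [0.08, 0, 0, 0, 0, 0, 1], [0.12, 0, 0, 0, 0, 0, 1]]

```text
time_s: 13.72
position: [0.5135, 0.0676, 0.0378]
tcp_rot: [0.989, 0.15, -0.006, 0.001]
force: [-15.1, -7.0, 12.4]
gripper_width: -0.0001
grip_force: 8.1
```

step_arm:
  targets:
    - [[0.015, 0, 0, 0, 0, 0, 1], [0.015, 0, 0, 0, 0, 0, 1]]

```text
time_s: 13.98
position: [0.5135, 0.0676, 0.0376]
tcp_rot: [0.989, 0.15, -0.006, 0.001]
force: [-14.1, -6.3, 12.6]
gripper_width: -0.0001
grip_force: 7.9
```

step_arm:
  targets:
    - [[0, 0, 0, 0, 0, 0, 1], [0, 0, 0, 0, 0, 0, 1]]

```text
time_s: 14.22
position: [0.5135, 0.0676, 0.0376]
tcp_rot: [0.989, 0.15, -0.006, 0.001]
force: [-14.5, -6.7, 13.7]
gripper_width: 0.0001
grip_force: 7.8
```

step_arm:
  targets:
    - [[0.02, 0, 0, 0, 0, 0, 1], [0.04, 0, 0, 0, 0, 0, 1], [0.04, 0, 0, 0, 0, 0, 1], [0.04, 0, 0, 0, 0, 0, 1]]

```text
time_s: 14.72
position: [0.5137, 0.0677, 0.0376]
tcp_rot: [0.989, 0.15, -0.007, 0.001]
force: [-17.4, -7.3, 16.0]
gripper_width: 0.0002
grip_force: 9.1
```

step_arm:
  targets:
    - [[0, 0, 0, 0, 0, 0, 1], [0, 0, 0, 0, 0, 0, 1]]

```text
time_s: 14.98
position: [0.5137, 0.0677, 0.0376]
tcp_rot: [0.989, 0.15, -0.007, 0.001]
force: [-17.8, -7.4, 15.5]
gripper_width: 0.0001
grip_force: 9.1
```

step_arm:
  targets:
    - [[0, 0, 0, 0, 0, 0, 1], [0, 0, 0, 0, 0, 0, 1], [0, 0, 0, 0, 0, 0, 1], [-0.1, 0, 0, 0, 0, 0, 1], [-0.25, 0, 0, 0, 0, 0, 1], [-0.5, 0, 0, 0, 0, 0, 1], [-0.9, 0, 0, 0, 0, 0, 1], [-1.3, 0, 0, 0, 0, 0, 1]]

```text
time_s: 15.98
position: [0.4886, 0.0598, 0.0386]
tcp_rot: [0.989, 0.15, 0.0, -0.0]
force: [-0.5, 0.5, -0.1]
gripper_width: 0.0
grip_force: 0.0
```

step_arm:
  targets:
    - [[0, 0, -1, 0, 0, 0, 1], [0, 0, -2, 0, 0, 0, 1], [0, 0, -3, 0, 0, 0, 1], [0, 0, -4, 0, 0, 0, 1], [0, 0, -4, 0, 0, 0, 1], [0, 0, -4, 0, 0, 0, 1]]

```text
time_s: 16.73
position: [0.4883, 0.0598, 0.1376]
tcp_rot: [0.989, 0.15, -0.001, -0.0]
force: [0.3, 0.2, 0.1]
gripper_width: -0.0003
grip_force: 0.0
```

```bash
python3 -c "
from h import *
rel(w(.1,0,.039))
im=ctrl.get_image('side');a=im['color'][230:380,180:380];cv2.imwrite('pics/k.png',cv2.resize(a,(800,600),interpolation=2))"
```

```text
shift [0.945 0.014 3.944] turn [-0.002  0.01   0.004] tray [ 0.1235 -0.0003] 0.1376 t 16.725 F [0.26 0.22 0.08]
```

View pics/k.png

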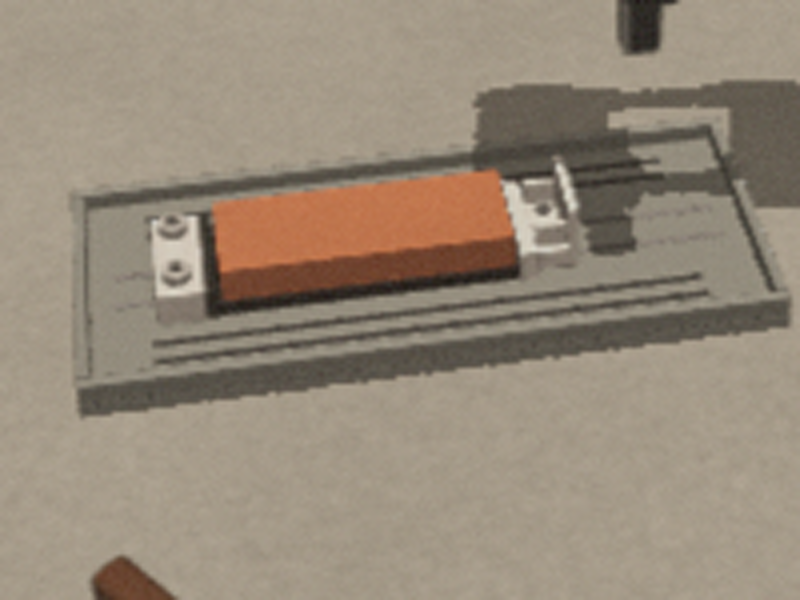

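Side crop: the stone lies flat and in line, with its left end (212,260) on the rubber face and its right end (515,225) against the jaw. The arm is clear.

```bash
python3 -c "
from h import *
print(ctrl.job_done())"
```

```text
the job is handed in; nothing more can be done
None
```

The stone was tipped onto its base without lifting, slid against the end block and pressed with about 19 N on the thumb plate for over half a second. I then let go with the stone in line between block and jaw and the arm clear, and handed the job in at about 17 s; no verdict came back.

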